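# Vent the bottle steriliser

### The arm

A 6-joint arm with a two-finger parallel gripper is mounted at the origin on the work surface. World frame = base frame: x ahead of the robot, y to its left, z up, the work surface at z = 0. Lengths are in m, angles in rad, forces in N, time in s.
With the tool pointing down it reaches from about 0.35 to 0.775 m from the base axis. Payload 5.5 kg.
Tool frame: the origin (TCP) lies midway between the tips of the shut fingers; the grasp point (between the pads) lies 19 mm behind it; x points along the fingers, y is the direction in which the jaws open and shut, and the axes are right-handed (so a half turn about x gives the same grasp; the last joint's range is limited). The gripper opens to 85 mm and grips with 20 to 120 N. Pads are 22 mm wide; open, the fingers measure 114 mm over their backs; the gripper's body (76 mm by 85 mm) begins 54 mm behind the grasp point. The pads swing forward as they close: fully open they stand 13 mm farther back than shut.
Start: joints at [1.174, 0.313, 0.046, 1.304, 0, 1.431], TCP at [0.146, 0.556, 0.231] pointing down, gripper open.
Joint ranges: [-2.76, 2.76], [-0.86, 1.69], [-1.03, 1.26], [-2.2, 2.34], [-1.47, 1.5], [-3.14, 3.14]. Speed limits (rad/s): [2.57, 2.57, 3.14, 3.14, 3.14, 3.14].

### API

Orientations are given as a unit quaternion [w, x, y, z].
In Python, from workcell import env, optics, order, models gives the robot as it stands. The module is installed in compiled form; this text tells all that it offers.
- The arm moves only by the tool servo_tool, never from a script. Its argument "moves" is a list of rows, each a list of 5 numbers: the shift along the tool's x, y, z in cm, then the turn about the tool's x in rad, then the closure, from -1 (fully open) to 1 (shut). A call has exactly 10 rows; each row shifts and turns the commanded pose from where the row before left it, along the tool's axes as they then stand; what a row does not reach is not made up. A row lasts 1/8 s, in which the tool goes at most 62.5 mm and 10.7 degrees, less where a joint would pass 70% of its speed; a pose out of reach is approached as far as the arm can. A call is refused whole if a number of a shift passes 6.25 or a number of a turn 0.188, either way. A call with a gripper value outside its range is refused whole. The fingers move at their own pace and stop on an object; "grip_force" is the grip in N (left out, the last holds). Time passes only in rows, so rows that do not move let the fingers close, or fill a call up. It gives the time, the measured TCP pose, the force and the opening at its end, in the units of the state.
- env.get_state(): the state, without advancing time (a new reading comes with each control period).
- optics.read_camera(name): name is "scene" or "top"; returns a dict with "pixels" (400x640x3 uint8, blue, green, red), "vertical_fov" (degrees; the focal length in pixels is half the picture's height over the tangent of half this angle, whatever the lens; pixels are square), "cx", "cy" (the principal point, pixels), "extrinsics" (4x4, takes a point from world to camera coordinates). Camera axes: x right, y up, looking along -z (the intrinsics and any distortion apply to the point x, -y, -z); pixel columns grow to the right and rows downward; lengths in m; the calibration is good to about 2 mm. A picture is of the moment at which its call begins. There is no depth.
- order.hand_in(): hands the job in, once; it reports no verdict.
Trained networks look in a picture, given as the dict that the camera call returned (one of the last four; its "shot" number tells which), for a name from the list of things; names that differ only in an ending like _2 or _b are one class to them, and where a whole thing is asked for, a point or a joint stands for the part that bears it (a point fixed in the world has none). Each returns a list of dicts, best first, with "conf" (0 to 1); they miss things now and then, are a little off and sometimes report something else, mostly with a low value. They report only what shows in the picture. A call takes as long as a camera call.
- models.outline_of(name, picture): "pixels" (400x640 bool, what is visible of it) and "location" ([column, row] in pixels, amid what is visible of it).
- models.pinpoint(name, picture): "location" ([column, row] in pixels: a listed point, or the origin of a listed thing).
The state is a dict: "clock": time; "joint_pos": joint angles; "qvel": joint speeds; "tau": joint torques, N m; "tcp_pos": TCP position; "orientation": TCP orientation; "wrist_force": force on the tool from outside, world axes, zero at the start; "ft_torque": the same for the moment, N m; "finger_gap": finger opening in m.
Only numpy, scipy, OpenCV 4.12 (cv2) and the standard library are available. Lean on these libraries where they do the work, as an engineer would, in place of code of your own. Each camera call takes 0.05 s, during which the arm holds its last target.

### The job

Vent the bottle steriliser: first, with the vent shutter still shut, turn the handwheel on its top clockwise (seen from above), regrasping as needed, until the wheel's pointer lines up with the small upright peg on the steriliser's front side. Then slide the sprung vent shutter towards the front until it is half open, its tab level with the two half marks, and finish while still holding it there against its spring, the wheel left at the peg. Never pull the shutter fully open, and leave the bottles and other things around where they are.

Things in the scene. Friction and masses are not known exactly. Their poses are not given: they have to be found in the camera images.
- steriliser: fixed white appliance, 240 (x) by 340 (y) by 150 mm high; origin at the centre of its underside on the table. Its own -x side is the front (it faces the robot, turned at most 0.36 rad), +y its left as the robot sees it. Its flat top (150 mm up) carries the handwheel on the right half (-y), 95 mm from the middle, and the vent with its shutter on the left half (+y), 85 mm from the middle
- wheel_grip (a point): point on the handwheel's vertical axis, at the height to grip (188 mm above the table). The grey wheel is a disc of 110 mm over its rim, top of the disc 170 mm above the table, rim 172 mm, with a raised bar across its hub: 60 mm long, 14 mm thick, top 202 mm above the table. The point's x axis runs along the bar towards the pointer and turns with the wheel
- pointer (a point): tip of the steel pointer that sticks out of the wheel's rim in line with the bar, 73 mm from the wheel's axis, 168 mm above the table
- wheel (a joint): angle of the handwheel in rad, growing clockwise seen from above: 0 is the stop, pointer straight to the back (+x of the steriliser); 3.14 is the pointer at the peg; other stop at 5.0. Light friction (about 0.08 N m); it stays where it is left
- index_peg (a point): top of the steel peg, 8 mm thick and 26 mm tall, upright on the steriliser's top straight in front (-x of the steriliser) of the wheel's axis, 85 mm from it
- tab (a point): centre of the shutter's upright grey plastic tab: 10 mm thick along the slide, 44 mm wide across it, from 157 to 189 mm above the table (point at 175 mm). It stands at the front end of the flat shutter plate (85 by 76 mm, top at 157 mm) and moves with it; the point's axes are parallel to the steriliser's. The plate runs between two aluminium rails, 8 mm wide with tops at 160 mm, centred 43 mm either side of the tab
- shutter (a joint): opening of the shutter in m: 0 shut, 0.060 fully open, 0.030 half; it grows as the tab moves towards the steriliser's front (its -x). A return spring pulls it shut: about 3 N when shut, 7.5 N at half, 12 N when fully open; it snaps shut when let go
- half_mark (a point): point between the two black half marks on the rails (each a bar 4 mm wide across a rail), 160 mm above the table: the shutter is half open when the tab's middle stands level with it along the slide
- collar: bystander: white bottle collar ring, 46 mm across, 18 mm high, on the steriliser's top near the back; origin at the centre of its underside
- cap: bystander: pale blue domed bottle cap, 44 mm across, 37 mm high, on the steriliser's top near the front, between wheel and shutter; origin at the centre of its underside
- baby_bottle: bystander: clear capped bottle, 56 mm across, 130 mm high, standing in front of the steriliser; origin at the centre of its underside
- tin: bystander: tin, 100 mm across, 125 mm high, on the left; origin at the centre of its underside
- water_bottle: bystander: clear bottle with a pink cap, 64 mm across, 170 mm high, on the left; origin at the centre of its underside
- saucer_lid: bystander: flat round white lid, 104 mm across, 10 mm high, on the right; origin at the centre of its underside
- scoop_stand: bystander: cream two-legged stand, 60 by 110 mm, 45 mm high, on the right; origin at the centre of its underside

How it is judged:
On the way, in this order (a step that is already met when the one before it is completed fails the run):
1. the wheel's pointer is turned to the peg while the shutter is still shut (value of joint wheel between 2.99 and 3.29 rad and velocity of joint wheel between -0.1 and 0.1 rad/s and value of joint shutter below 0.005 m), for 0.2 s.
2. the shutter is half open and held by the fingers (value of joint shutter between 0.024 and 0.036 m and contact force between shutter and the fingers above 2 N and velocity of joint shutter between -0.01 and 0.01 m/s), for 0.3 s.
At the end, for the whole second after the job is handed in: The shutter stands at half travel (30 mm, within 6 mm), at rest, with the fingers bearing on it with more than 2 N against its spring, and the wheel rests with its pointer within 0.15 rad of the peg (all of step 2 and value of joint wheel between 2.99 and 3.29 rad and velocity of joint wheel between -0.1 and 0.1 rad/s); the arm keeps its last pose, push and grip.
It fails at once if the shutter is pulled (almost) fully open, beyond 55 of its 60 mm (value of joint shutter above 0.055 m).
It fails at once if a bystander is shifted by more than 30 mm or knocked over (distance of any of collar, cap, baby_bottle, tin, water_bottle, saucer_lid, scoop_stand from where it was at the start of the episode above 0.03 m or angle between any of collar, cap, baby_bottle, tin, water_bottle, saucer_lid, scoop_stand's own z axis and vertical above 0.5 rad).
It also fails if it takes over 72 s, if anything falls off the work surface, if the arm or the gripper's body presses on something with over 40 N, if the wrist force passes 120 N, or if a joint passes its speed limit or range.

## Working session

There is one attempt and no reset: what is moved stays moved. The work goes in short steps, Python scripts to look and compute and a tool call to move; the robot and the scene stay as the last step left them, time stands still between calls to the robot, and variables do not carry over. Pictures are saved under pics/ and viewed, and the job is handed in when it is done.

Besides the shell and the picture viewer there is one more tool, called after "Emit:" as a command line: name --pt "numbers of a row" for each row, then --argument value for the rest. servo_tool: Moves the arm, as the interface text tells. Its arguments: {"type":"object","properties":{"moves":{"type":"array"},"grip_force":{"type":"number"}},"required":["moves"]}

```bash
mkdir -p pics; cat > h.py <<'E'
import numpy as np, cv2
from workcell import env, optics, order, models
def K(p):
    f=p["pixels"].shape[0]/2/np.tan(np.radians(p["vertical_fov"])/2)
    return f
def pix2z(p,uv,z):
    f=K(p);E=np.array(p["extrinsics"]);R=E[:3,:3];t=E[:3,3]
    d=np.array([(uv[0]-p["cx"])/f,-(uv[1]-p["cy"])/f,-1.0])
    o=-R.T@t; d=R.T@d
    return o+d*(z-o[2])/d[2]
def proj(p,X):
    f=K(p);E=np.array(p["extrinsics"]);c=E[:3,:3]@np.array(X)+E[:3,3]
    return [p["cx"]+f*c[0]/-c[2],p["cy"]-f*c[1]/-c[2]]
E
python3 - <<'E'
from h import *
s=env.get_state();print({k:np.round(v,3) for k,v in s.items()})
Z=dict(steriliser=0,wheel_grip=.188,pointer=.168,index_peg=.176,tab=.175,half_mark=.160,collar=.15,cap=.15,baby_bottle=0,tin=0,water_bottle=0,saucer_lid=0,scoop_stand=0)
for c in ["scene","top"]:
    p=optics.read_camera(c); cv2.imwrite(f"pics/{c}0.png",p["pixels"]); print(c,[k for k in p],p["vertical_fov"],p["cx"],p["cy"],np.round(p["extrinsics"],3).tolist())
    for n,z in Z.items():
        r=models.pinpoint(n,p)
        print(n,[(np.round(q["location"],1).tolist(),round(q["conf"],2),np.round(pix2z(p,q["location"],z),3).tolist()) for q in r[:2]])
E
```

```text
{'clock': np.float64(0.0), 'joint_pos': array([ 1.174,  0.314,  0.045,  1.304, -0.   ,  1.431]), 'qvel': array([-0.001,  0.   , -0.   ,  0.   ,  0.001, -0.001]), 'tau': array([-0.0000e+00, -4.8063e+01,  2.9853e+01,  2.0000e-02, -0.0000e+00,
        0.0000e+00]), 'tcp_pos': array([0.146, 0.556, 0.23 ]), 'orientation': array([ 0.701,  0.09 ,  0.701, -0.091]), 'wrist_force': array([ 0.127, -0.78 ,  0.066]), 'ft_torque': array([-0.012,  0.036, -0.054]), 'finger_gap': np.float64(0.085)}
scene ['pixels', 'vertical_fov', 'cx', 'cy', 'extrinsics', 'shot'] 52.55152657130481 318.69563415020144 199.98055736304403 [[-0.815, 0.58, -0.001, 0.455], [-0.375, -0.526, 0.764, 0.103], [0.442, 0.623, 0.646, -1.285], [0.0, 0.0, 0.0, 1.0]]
steriliser []
wheel_grip [([289.7, 157.3], 0.8, [0.555, -0.127, 0.188]), ([317.9, 152.6], 0.65, [0.486, -0.104, 0.188])]
pointer [([261.2, 164.0], 0.82, [0.614, -0.169, 0.168])]
index_peg [([315.7, 151.6], 0.67, [0.478, -0.126, 0.176])]
tab [([311.2, 204.5], 0.67, [0.604, 0.037, 0.175]), ([288.6, 155.0], 0.66, [0.542, -0.154, 0.175])]
half_mark [([324.9, 204.2], 0.62, [0
[... 855 characters left out ...]
nter [([390.9, 162.5], 0.89, [0.603, -0.193, 0.168])]
index_peg [([366.9, 207.7], 0.66, [0.466, -0.122, 0.176])]
tab [([312.5, 161.3], 0.82, [0.601, 0.039, 0.175]), ([216.9, 168.0], 0.36, [0.576, 0.32, 0.175])]
half_mark [([312.8, 173.3], 0.73, [0.568, 0.037, 0.16])]
collar [([349.6, 144.7], 0.7, [0.66, -0.072, 0.15])]
cap [([333.5, 203.8], 0.51, [0.479, -0.026, 0.15])]
baby_bottle [([305.9, 222.2], 0.73, [0.435, 0.062, 0.0]), ([372.6, 176.1], 0.65, [0.593, -0.156, 0.0])]
tin [([213.5, 217.1], 0.77, [0.446, 0.366, 0.0])]
water_bottle [([213.8, 169.3], 0.64, [0.607, 0.374, 0.0])]
saucer_lid [([443.4, 170.8], 0.9, [0.615, -0.392, 0.0])]
scoop_stand [([447.1, 229.6], 0.95, [0.42, -0.399, 0.0])]
```

View pics/scene0.png

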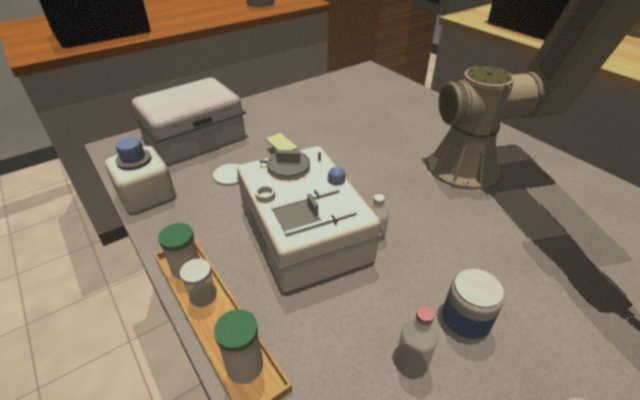

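View pics/top0.png

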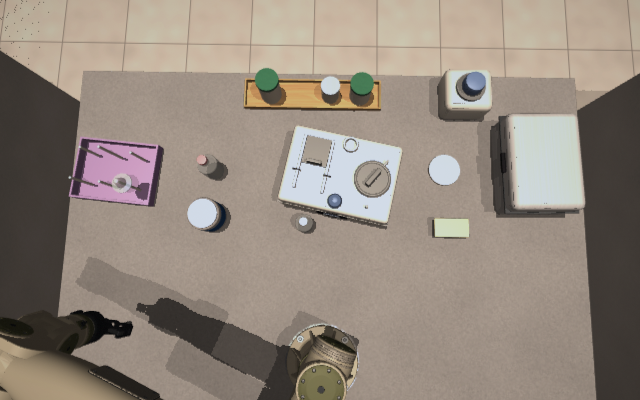

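```bash
python3 - <<'E'
import cv2
a=cv2.imread('pics/top0.png')[110:240,260:430];cv2.imwrite('pics/topz.png',cv2.resize(a,None,fx=4.5,fy=4.5,interpolation=cv2.INTER_CUBIC))
a=cv2.imread('pics/scene0.png')[120:260,220:390];cv2.imwrite('pics/scz.png',cv2.resize(a,None,fx=4.2,fy=4.2,interpolation=cv2.INTER_CUBIC))
E
```

```text
(no output)
```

View pics/topz.png

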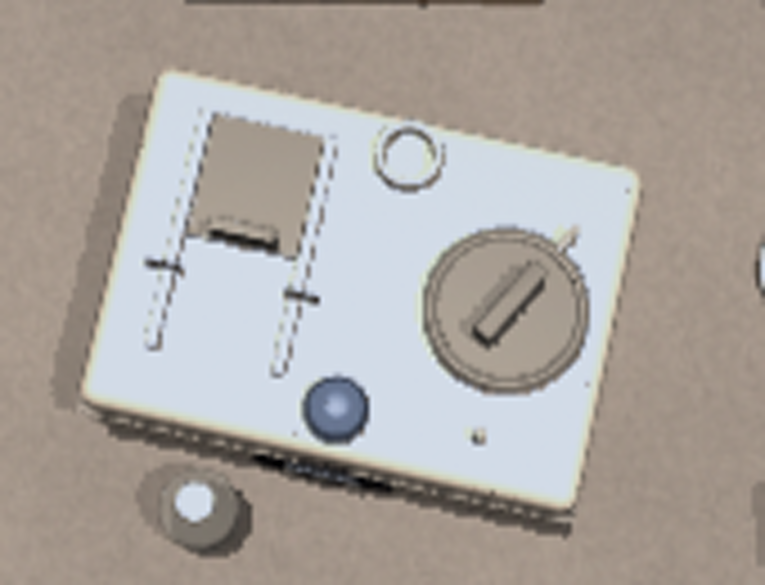

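View pics/scz.png

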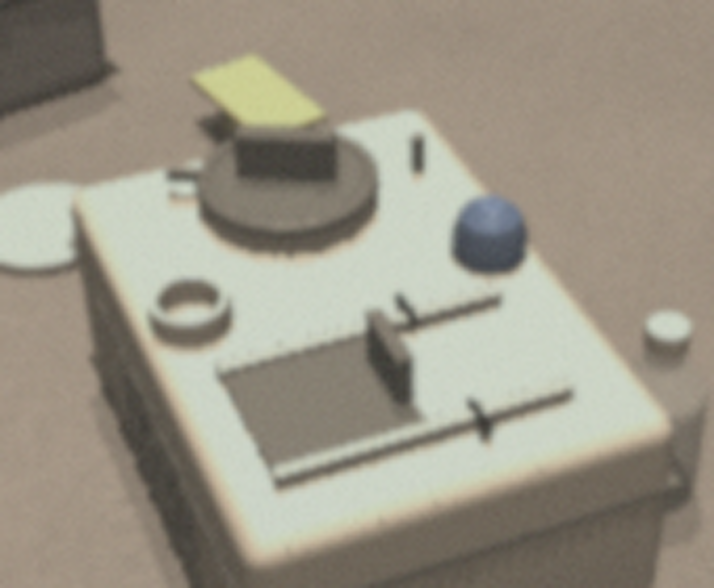

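```bash
cat > fit.py <<'E'
from h import *
from scipy.optimize import least_squares
T=optics.read_camera("top");S=optics.read_camera("scene")
tz=lambda u,v:((u+.5)/4.5-.5+260,(v+.5)/4.5-.5+110)
sz=lambda u,v:((u+.5)/4.2-.5+220,(v+.5)/4.2-.5+120)
W=(0,-.095)
obs=[(T,tz(507,309),(*W,.171)),(S,sz(288,187),(*W,.171)),
(T,tz(479,433),(-.085,-.095,.176)),(S,sz(419,138),(-.085,-.095,.176)),
(T,tz(478,440),(-.085,-.095,.15)),(S,sz(417,172),(-.085,-.095,.15)),
(T,tz(164,265),('h',.085+.043,.16)),(T,tz(301,297),('h',.085-.043,.16)),
(S,sz(481,419),('h',.085+.043,.16)),(S,sz(407,309),('h',.085-.043,.16)),
(T,tz(243,222),('t',.085,.189)),(S,sz(388,333),('t',.085,.189))]
def w(x,X):
    a=X[0]
    if a=='h':a=x[3]
    if a=='t':a=x[3]+.03
    c,s=np.cos(x[2]),np.sin(x[2])
    return [x[0]+c*a-s*X[1],x[1]+s*a+c*X[1],X[2]]
def r(x): return np.concatenate([np.array(proj(p,w(x,X)))-uv for p,uv,X in obs])
q=least_squares(r,[.56,-.05,-.2,0.],loss='soft_l1')
x=q.x;print(np.round(x,4));print(np.round(r(x).reshape(-1,2),1).tolist())
print('wheel',w(x,(*W,.188)),'peg',w(x,(-.085,-.095,.176)),'tab',w(x,('t',.085,.175)),'half',w(x,('h',.085,.16)))
ww=w(x,(*W,.168))
for p,c in((T,'top'),(S,'scene')):
    for n,z in(('pointer',.168),('wheel_grip',.188)):
        m=models.pinpoint(n,p)
        if m: P=pix2z(p,m[0]['location'],z);print(c,n,P,'ang', np.arctan2(P[1]-ww[1],P[0]-ww[0]),'r',np.hypot(P[1]-ww[1],P[0]-ww[0]))
# bar ends from the top zoom
a=[pix2z(T,tz(*k),.202) for k in((540,268),(478,335))];d=a[0]-a[1];print('bar',np.arctan2(d[1],d[0]),np.hypot(*d[:2]),(a[0]+a[1])/2)
c,s=np.cos(x[2]),np.sin(x[2])
for nm,p in(('top',T),('scene',S)):
    im=p["pixels"].copy();im=cv2.resize(im,None,fx=2,fy=2)[160:520,400:860] if 0 else im
    for X in [(-.12,-.17,.15),(.12,-.17,.15),(.12,.17,.15),(-.12,.17,.15)]:
        u=proj(p,w(x,X));cv2.circle(im,(int(round(u[0])),int(round(u[1]))),1,(0,0,255),-1)
    im=im[110:240,260:430] if nm=='top' else im[120:260,220:390]
    cv2.imwrite(f'pics/fit_{nm}.png',cv2.resize(im,None,fx=4,fy=4))
E
python3 fit.py
```

```text
[ 0.5739 -0.044  -0.2035 -0.0189]
[[-0.4, -0.1], [-0.1, -3.0], [-0.0, 0.1], [-0.3, -0.7], [-0.5, -0.4], [0.2, -0.4], [0.8, 0.2], [-1.5, -0.7], [-1.3, -1.9], [0.3, 1.1], [-0.7, 1.2], [0.0, 0.2]]
wheel [np.float64(0.5547287583219462), np.float64(-0.13704104393139727), 0.188] peg [np.float64(0.4714825867458358), np.float64(-0.11986329908753607), 0.176] tab [np.float64(0.6019415034621035), np.float64(0.03700890018353576), 0.175] half [np.float64(0.5725605017293587), np.float64(0.04307163365783971), 0.16]
top pointer [ 0.60433195 -0.18371638  0.168     ] ang -0.7549973007253715 r 0.06811066815397067
top wheel_grip [ 0.55689257 -0.14439382  0.188     ] ang -1.2845913490198027 r 0.007664558290495145
scene pointer [ 0.61449851 -0.17899776  0.168     ] ang -0.6120485353490187 r 0.07302595149002873
scene wheel_grip [ 0.55217224 -0.1203771   0.188     ] ang 1.7230257996068195 r 0.0168589086786182
bar -0.7288699242628097 0.05920107310940243 [ 0.55360666 -0.13643185  0.202     ]
```

View pics/fit_top.png

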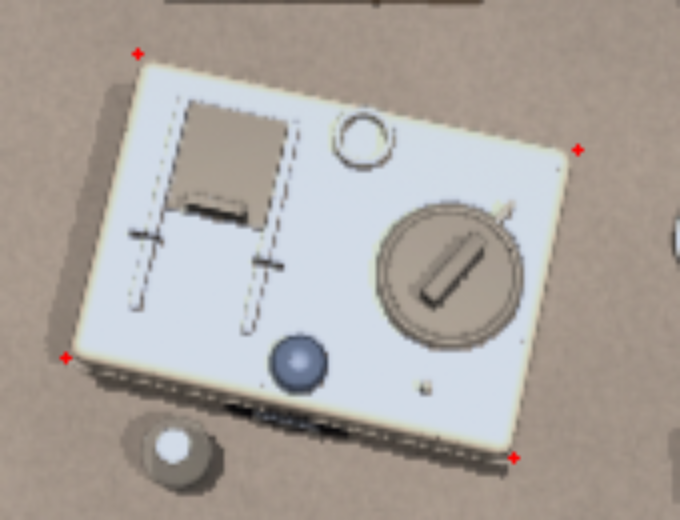

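```bash
python3 - <<'E'
from h import *
from scipy.spatial.transform import Rotation as R
s=env.get_state();q=s['orientation'];M=R.from_quat([*q[1:],q[0]]).as_matrix();print(M.round(3))
psi=np.arctan2(M[1,1],M[0,1]);print('psi',psi,'j',s['joint_pos'],s['clock'])
j1=np.arctan2(-.137,.5547)
# clockwise turn -> psi decreases; psi=j1-j6+c or j1+j6+c
for sg in(1,-1):
    c=psi-s['joint_pos'][0]-sg*s['joint_pos'][5]
    for t in(-.73+np.pi/2,-.73-np.pi/2): print(sg,c,t,[round((t-j1-c)*sg+k*2*np.pi,2) for k in(-1,0,1)])
E
```

```text
[[ 0.     0.254  0.967]
 [ 0.     0.967 -0.254]
 [-1.     0.     0.   ]]
psi 1.3140224634932094 j [ 1.17441332e+00  3.13199546e-01  4.61216435e-02  1.30360645e+00
 -2.55043394e-05  1.43118719e+00] 1.7
1 -1.2915780426136054 0.8407963267948966 [np.float64(-3.91), np.float64(2.37), np.float64(8.66)]
1 -1.2915780426136054 -2.3007963267948965 [np.float64(-7.05), np.float64(-0.77), np.float64(5.52)]
-1 1.5707963275586247 0.8407963267948966 [np.float64(-5.8), np.float64(0.49), np.float64(6.77)]
-1 1.5707963275586247 -2.3007963267948965 [np.float64(-2.65), np.float64(3.63), np.float64(9.91)]
```

Emit:
servo_tool --pt "-1 -3 3 0 -1" --pt "-1 -4 4 0 -1" --pt "-1 -4 4 0 -1" --pt "-1 -4 4 0 -1" --pt "0 -4 4 0 -1" --pt "0 -4 4 0 -1" --pt "0 -4 4 0 -1" --pt "0 -4 4 0 -1" --pt "0 -4 4 0 -1" --pt "0 -4 4 0 -1"

```text
clock: 2.95
tcp_pos: [0.425, 0.0781, 0.2716]
orientation: [0.702, 0.091, 0.701, -0.09]
wrist_force: [1.1, 0.2, 0.0]
finger_gap: 0.0853
```

Emit:
servo_tool --pt "0 -4 4 0 -1" --pt "0 -4 4 0 -1" --pt "0 -4 4 0 -1" --pt "0 -4 4 0 -1" --pt "0 -1.6 2.1 0 -1" --pt "0 0 0 -0.185 -1" --pt "0 0 0 -0.185 -1" --pt "0 0 0 -0.185 -1" --pt "0 0 0 -0.185 -1" --pt "0 0 0 -0.185 -1"

```text
clock: 4.2
tcp_pos: [0.5546, -0.1363, 0.2713]
orientation: [0.667, -0.234, 0.667, 0.234]
wrist_force: [0.1, 0.5, -0.0]
finger_gap: 0.0852
```

Emit:
servo_tool --pt "0 0 0 -0.185 -1" --pt "0 0 0 -0.185 -1" --pt "0 0 0 -0.185 -1" --pt "0 0 0 -0.185 -1" --pt "0 0 0 -0.185 -1" --pt "0 0 0 -0.185 -1" --pt "0 0 0 -0.185 -1" --pt "0 0 0 -0.185 -1" --pt "0 0 0 -0.185 -1" --pt "0 0 0 0 -1"

```text
clock: 5.45
tcp_pos: [0.5546, -0.1363, 0.2713]
orientation: [-0.279, 0.65, -0.279, -0.65]
wrist_force: [0.5, -0.9, -0.3]
finger_gap: 0.0857
```

```bash
cat > st.py <<'E'
import sys
from h import *
from scipy.spatial.transform import Rotation as R
s=env.get_state();q=s['orientation'];M=R.from_quat([*q[1:],q[0]]).as_matrix()
print('t',s['clock'],'tcp',s['tcp_pos'].round(4),'psi',np.arctan2(M[1,1],M[0,1]).round(4),'j6',s['joint_pos'][5].round(3),'F',s['wrist_force'].round(1),'T',s['ft_torque'].round(2),'gap',s['finger_gap'],'down',M[:,0].round(3))
if len(sys.argv)>1:
    t=np.array([float(a) for a in sys.argv[1:4]]);print('move cm (tool)',(100*M.T@(t-s['tcp_pos'])).round(2))
E
python3 st.py .5545 -.137 .176
```

```text
t 5.45 tcp [ 0.5546 -0.1363  0.2713] psi -2.3812 j6 -2.713 F [ 0.5 -0.9 -0.3] T [-0.   -0.01  0.06] gap 0.08565122392944503 down [ 0.  0. -1.]
move cm (tool) [ 9.53  0.06 -0.04]
```

Emit:
servo_tool --pt "1 0 0 -0.07 -1" --pt "2 0.06 -0.04 0 -1" --pt "2 0 0 0 -1" --pt "2 0 0 0 -1" --pt "1.5 0 0 0 -1" --pt "1 0 0 0 -1" --pt "0 0 0 0 -1" --pt "0 0 0 0 0" --pt "0 0 0 0 0" --pt "0 0 0 0 0" --grip_force 30

```text
clock: 6.7
tcp_pos: [0.5548, -0.1371, 0.1768]
orientation: [-0.255, 0.66, -0.255, -0.659]
wrist_force: [0.1, 0.5, -1.4]
finger_gap: 0.0429
```

```bash
python3 st.py; python3 - <<'E'
from h import *
p=optics.read_camera("scene");a=p["pixels"][80:260,200:400];cv2.imwrite('pics/s1.png',cv2.resize(a,None,fx=3.3,fy=3.3))
E
```

```text
t 6.7 tcp [ 0.5548 -0.1371  0.1768] psi -2.3093 j6 -2.786 F [ 0.1  0.5 -1.4] T [-0.02  0.01 -0.02] gap 0.04285535477202274 down [ 0.001 -0.    -1.   ]
```

View pics/s1.png

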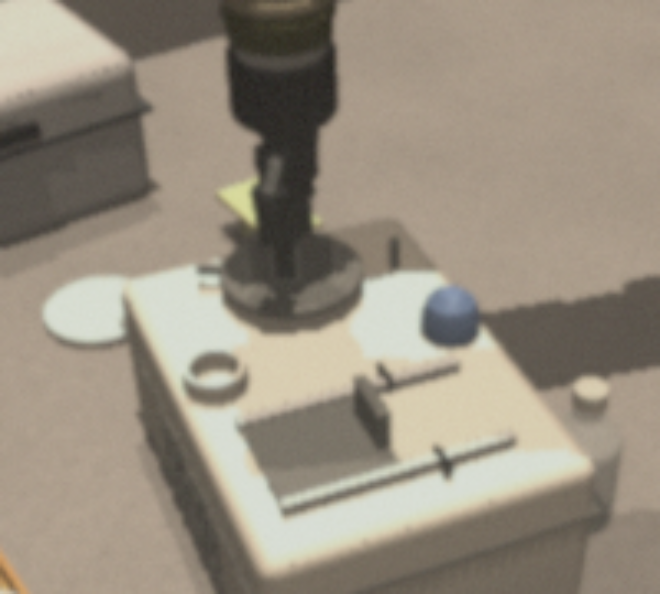

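Fingers straddle the bar (around zoom 285,250), with a 43 mm opening; the tab is still shut and other things are untouched. I close now.

Emit:
servo_tool --pt "0 0 0 0 0.3" --pt "0 0 0 0 0.5" --pt "0 0 0 0 0.7" --pt "0 0 0 0 1" --pt "0 0 0 0 1" --pt "0 0 0 0 1" --pt "0 0 0 0 1" --pt "0 0 0 0 1" --pt "0 0 0 0 1" --pt "0 0 0 0 1" --grip_force 30

```text
clock: 8.0
tcp_pos: [0.5538, -0.1374, 0.1764]
orientation: [0.255, -0.659, 0.256, 0.66]
wrist_force: [-5.2, -2.9, 4.0]
finger_gap: 0.0135
```

```bash
python3 st.py
```

```text
t 8.0 tcp [ 0.5538 -0.1374  0.1764] psi -2.3097 j6 -2.786 F [-5.2 -2.9  4. ] T [-0.56  0.87  0.04] gap 0.013452134752208116 down [-0.001 -0.001 -1.   ]
```

Emit:
servo_tool --pt "0 0 0 0.06 1" --pt "0 0 0 0.12 1" --pt "0 0 0 0.15 1" --pt "0 0 0 0.15 1" --pt "0 0 0 0.15 1" --pt "0 0 0 0.15 1" --pt "0 0 0 0.15 1" --pt "0 0 0 0.15 1" --pt "0 0 0 0.12 1" --pt "0 0 0 0 1"

```text
clock: 9.25
tcp_pos: [0.5563, -0.1368, 0.1764]
orientation: [0.584, -0.401, 0.581, 0.4]
wrist_force: [4.8, 0.1, -2.1]
finger_gap: 0.0134
```

```bash
python3 st.py; python3 - <<'E'
from h import *
p=optics.read_camera("scene");a=p["pixels"][80:260,200:400];cv2.imwrite('pics/s2.png',cv2.resize(a,None,fx=3.3,fy=3.3))
print([(q['location'],q['conf'],pix2z(p,q['location'],.168)) for q in models.pinpoint('pointer',p)])
E
```

```text
t 9.25 tcp [ 0.5563 -0.1368  0.1764] psi 2.7757 j6 -1.587 F [ 4.8  0.1 -2.1] T [ 0.12 -1.   -0.06] gap 0.013433123979905646 down [ 0.004  0.001 -1.   ]
[([284.3, 150.1], 0.9, array([ 0.53378546, -0.18908294,  0.168     ]))]
```

View pics/s2.png

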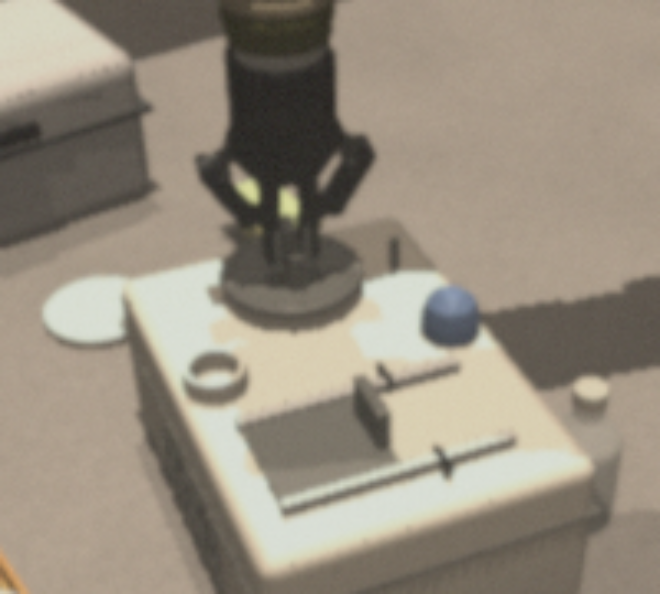

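Emit:
servo_tool --pt "0 0 0 0.1 1" --pt "0 0 0 0.18 1" --pt "0 0 0 0.18 1" --pt "0 0 0 0.18 1" --pt "0 0 0 0.18 1" --pt "0 0 0 0.18 1" --pt "0 0 0 0.18 1" --pt "0 0 0 0.14 1" --pt "0 0 0 0.08 1" --pt "0 0 0 0 1"

```text
clock: 10.6
tcp_pos: [0.5578, -0.1394, 0.1765]
orientation: [0.706, 0.068, 0.701, -0.07]
wrist_force: [9.9, -8.9, -5.3]
finger_gap: 0.0135
```

```bash
python3 st.py; python3 - <<'E'
from h import *
p=optics.read_camera("scene");a=p["pixels"][80:260,200:400];cv2.imwrite('pics/s3.png',cv2.resize(a,None,fx=3.3,fy=3.3))
print([(q['location'],q['conf'],pix2z(p,q['location'],.168)) for q in models.pinpoint('pointer',p)])
p=optics.read_camera("top");cv2.imwrite('pics/t3.png',cv2.resize(p["pixels"][110:240,260:430],None,fx=4,fy=4))
print([(q['location'],q['conf'],pix2z(p,q['location'],.168)) for q in models.pinpoint('pointer',p)])
E
```

```text
t 10.6 tcp [ 0.5578 -0.1394  0.1765] psi 1.3749 j6 -0.188 F [ 9.9 -8.9 -5.3] T [-1.28 -1.67 -0.12] gap 0.013489576484857735 down [ 0.006 -0.004 -1.   ]
[([312.1, 158.5], 0.65, array([ 0.49663884, -0.11512324,  0.168     ])), ([408.6, 364.2], 0.46, array([0.68946327, 0.41904084, 0.168     ]))]
[]
```

View pics/s3.png

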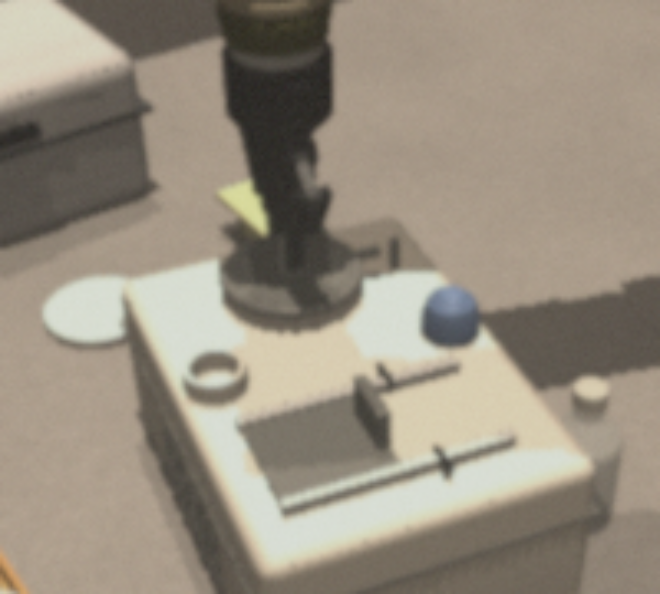

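View pics/t3.png

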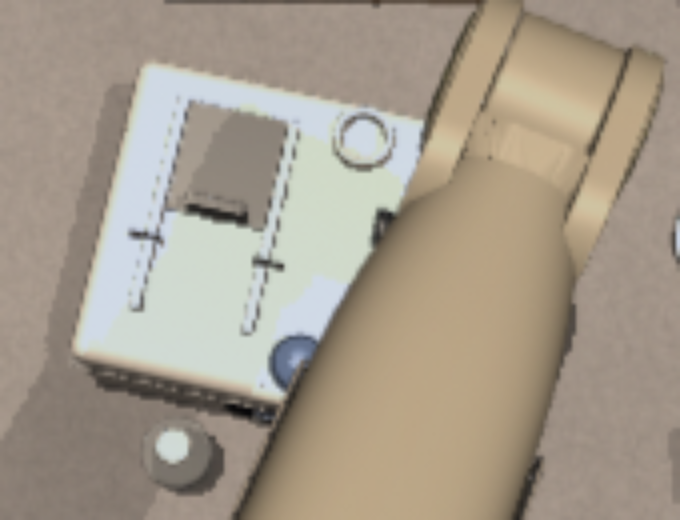

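Emit:
servo_tool --pt "0 0 0 0 1" --pt "0 0 0 0 0.6" --pt "0 0 0 0 0.4" --pt "0 0 0 0 0" --pt "0 0 0 0 -0.5" --pt "0 0 0 0 -0.5" --pt "0 0 0 0 -0.5" --pt "0 0 0 0 -0.5" --pt "-2 0 0 0 -0.5" --pt "-4 0 0 0 -0.5"

```text
clock: 12.05
tcp_pos: [0.5533, -0.1365, 0.2351]
orientation: [0.702, 0.07, 0.705, -0.069]
wrist_force: [-0.2, 0.2, 0.4]
finger_gap: 0.0645
```

```bash
python3 st.py .602 .037 .26
```

```text
t 12.05 tcp [ 0.5533 -0.1365  0.2351] psi 1.374 j6 -0.186 F [-0.2  0.2  0.4] T [ 0.01 -0.07 -0.03] gap 0.06447890752119399 down [-0.004  0.002 -1.   ]
move cm (tool) [-2.48 17.97  1.37]
```

Emit:
servo_tool --pt "-2.5 0 0 0 -0.5" --pt "0 3 0.3 0 -0.5" --pt "0 4 0.3 0 -0.5" --pt "0 4 0.3 0 -0.5" --pt "0 4 0.3 0 -0.5" --pt "0 3 0.2 0 -0.5" --pt "0 0 0 -0.18 -0.5" --pt "0 0 0 -0.18 -0.5" --pt "0 0 0 -0.18 -0.5" --pt "0 0 0 -0.18 -0.5"

```text
clock: 13.3
tcp_pos: [0.6034, 0.0369, 0.2612]
orientation: [0.682, -0.185, 0.683, 0.185]
wrist_force: [0.8, -0.1, 0.1]
finger_gap: 0.0639
```

Emit:
servo_tool --pt "0 0 0 -0.18 -0.5" --pt "0 0 0 -0.18 -0.5" --pt "0 0 0 -0.18 -0.5" --pt "0 0 0 -0.18 -0.5" --pt "0 0 0 -0.12 -0.5" --pt "0 0 0 0 -0.5" --pt "0 0 0 0 -0.5" --pt "0 0 0 0 -0.5" --pt "0 0 0 0 -0.5" --pt "0 0 0 0 -0.5"

```text
clock: 14.55
tcp_pos: [0.6034, 0.0368, 0.2613]
orientation: [0.549, -0.445, 0.549, 0.445]
wrist_force: [0.1, 0.9, 0.7]
finger_gap: 0.0637
```

```bash
python3 st.py .602 .037 .162; python3 - <<'E'
from h import *
p=optics.read_camera("scene");a=p["pixels"][80:260,200:400];cv2.imwrite('pics/s4.png',cv2.resize(a,None,fx=3.3,fy=3.3))
W=np.array([.5547,-.137])
for n,z in(('pointer',.168),('tab',.175),('index_peg',.176)):
  for q in models.pinpoint(n,p)[:1]:
    P=pix2z(p,q['location'],z);print(n,q['location'],q['conf'],P,np.arctan2(*(P[:2]-W)[::-1]),np.hypot(*(P[:2]-W)))
p=optics.read_camera("top");cv2.imwrite('pics/t4.png',cv2.resize(p["pixels"][110:240,260:430],None,fx=4,fy=4))
for n,z in(('pointer',.168),('tab',.175),('index_peg',.176)):
  for q in models.pinpoint(n,p)[:1]:
    P=pix2z(p,q['location'],z);print(n,q['location'],q['conf'],P,np.arctan2(*(P[:2]-W)[::-1]),np.hypot(*(P[:2]-W)))
E
```

```text
t 14.55 tcp [0.6034 0.0368 0.2613] psi 2.9337 j6 -1.435 F [0.1 0.9 0.7] T [-0.01 -0.03 -0.01] gap 0.06367704540686753 down [ 0.  0. -1.]
move cm (tool) [ 9.93  0.14 -0.01]
pointer [316.8, 158.1] 0.92 [ 0.4858811  -0.10966051  0.168     ] 2.76344437316591 0.07405058248913579
tab [312.7, 205.6] 0.92 [0.60390344 0.04218623 0.175     ] 1.3028077242851654 0.18581895893477213
index_peg [317.6, 152.1] 0.91 [ 0.47532168 -0.12102104  0.176     ] 2.9429461481149497 0.08097064100605138
pointer [366.4, 200.7] 0.92 [ 0.48792418 -0.12148805  0.168     ] 2.9133419338283635 0.06855385346688658
tab [314.2, 160.9] 0.46 [0.60269691 0.0335951  0.175     ] 1.2965363273100592 0.17721849000521836
index_peg [367.3, 204.0] 0.56 [ 0.47726197 -0.12345181  0.176     ] 2.9683904600717206 0.07861425597898122
```

View pics/s4.png

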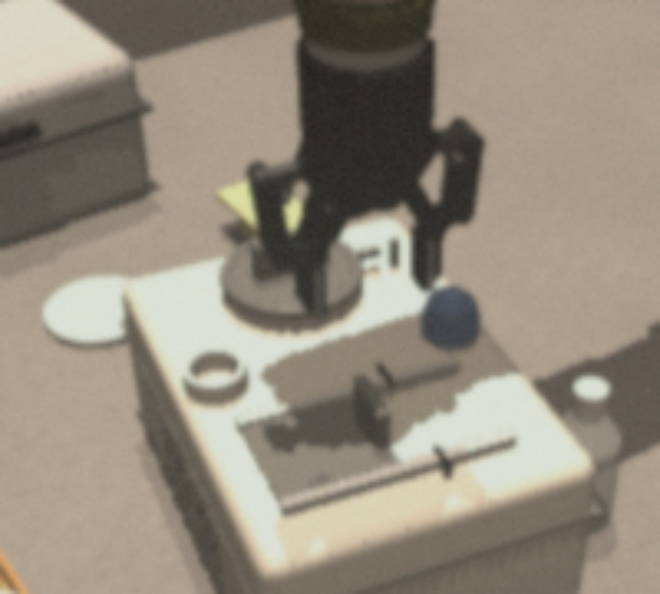

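View pics/t4.png

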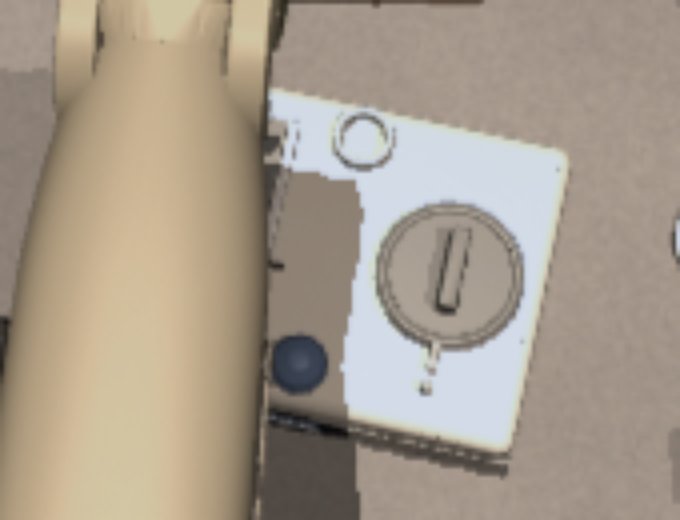

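Emit:
servo_tool --pt "2 0.1 0 0 -0.5" --pt "2 0 0 0 -0.5" --pt "2 0 0 0 -0.5" --pt "2 0 0 0 -0.5" --pt "1 0 0 0 -0.5" --pt "0.8 0 0 0 -0.5" --pt "0 0 0 0 0" --pt "0 0 0 0 0.3" --pt "0 0 0 0 0.4" --pt "0 0 0 0 0.4" --grip_force 40

```text
clock: 16.2
tcp_pos: [0.6027, 0.037, 0.1637]
orientation: [0.549, -0.446, 0.549, 0.445]
wrist_force: [-0.0, -0.1, -0.1]
finger_gap: 0.0256
```

```bash
python3 st.py; python3 - <<'E'
from h import *
p=optics.read_camera("scene");a=p["pixels"][80:260,200:400];cv2.imwrite('pics/s5.png',cv2.resize(a,None,fx=3.3,fy=3.3))
E
```

```text
t 16.2 tcp [0.6027 0.037  0.1637] psi 2.934 j6 -1.435 F [-0.  -0.1 -0.1] T [-0.    0.02  0.04] gap 0.02564741028022773 down [ 0.001  0.    -1.   ]
```

View pics/s5.png

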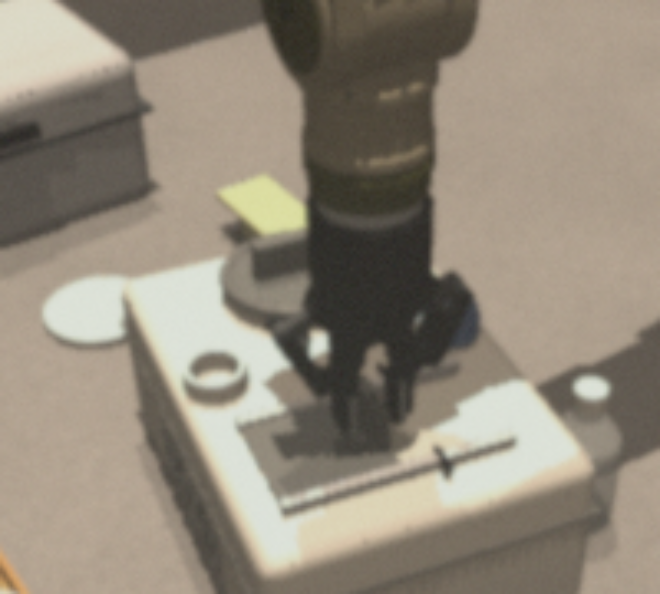

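Emit:
servo_tool --pt "0 0 0 0 0.6" --pt "0 0 0 0 0.7" --pt "0 0 0 0 0.8" --pt "0 0 0 0 1" --pt "0 0 0 0 1" --pt "0 0 0 0 1" --pt "0 0 0 0 1" --pt "0 0 0 0 1" --pt "0 0 0 0 1" --pt "0 0 0 0 1" --grip_force 40

```text
clock: 17.5
tcp_pos: [0.6024, 0.037, 0.1634]
orientation: [0.549, -0.446, 0.549, 0.446]
wrist_force: [-1.2, -0.4, 2.4]
finger_gap: 0.0095
```

```bash
python3 st.py
```

```text
t 17.5 tcp [0.6024 0.037  0.1634] psi 2.9341 j6 -1.435 F [-1.2 -0.4  2.4] T [0.09 0.2  0.06] gap 0.009502475944342285 down [ 0.  0. -1.]
```

Emit:
servo_tool --pt "0 0.2 0 0 1" --pt "0 0.4 0 0 1" --pt "0 0.5 0 0 1" --pt "0 0.5 0 0 1" --pt "0 0.5 0 0 1" --pt "0 0.4 0 0 1" --pt "0 0.3 0 0 1" --pt "0 0.2 0 0 1" --pt "0 0 0 0 1" --pt "0 0 0 0 1"

```text
clock: 18.75
tcp_pos: [0.5741, 0.0429, 0.1634]
orientation: [0.55, -0.446, 0.549, 0.445]
wrist_force: [6.9, -1.5, -2.2]
finger_gap: 0.0093
```

```bash
python3 st.py; python3 - <<'E'
from h import *
p=optics.read_camera("scene");a=p["pixels"][140:240,250:380];cv2.imwrite('pics/s6.png',cv2.resize(a,None,fx=5.5,fy=5.5,interpolation=cv2.INTER_CUBIC))
for n,z in(('pointer',.168),('tab',.175),('half_mark',.16)):
  for q in models.pinpoint(n,p)[:1]: print(n,q['location'],q['conf'],pix2z(p,q['location'],z))
E
```

```text
t 18.75 tcp [0.5741 0.0429 0.1634] psi 2.9337 j6 -1.428 F [ 6.9 -1.5 -2.2] T [-0.31 -1.24  0.05] gap 0.00927202401268475 down [ 0.002 -0.    -1.   ]
pointer [313.7, 158.8] 0.77 [ 0.49409568 -0.11166426  0.168     ]
tab [325.0, 201.2] 0.94 [0.57347702 0.04576284 0.175     ]
half_mark [324.9, 205.4] 0.64 [0.57166297 0.04313728 0.16      ]
```

View pics/s6.png

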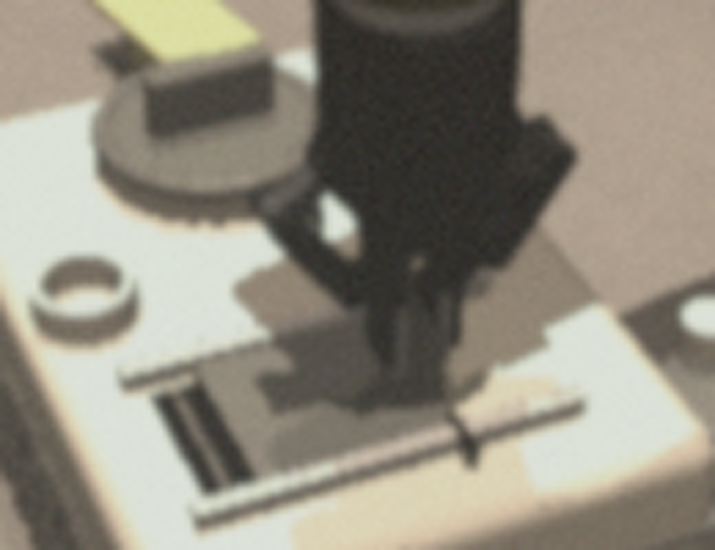

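Emit:
servo_tool --pt "0 0.1 0 0 1" --pt "0 0 0 0 1" --pt "0 0 0 0 1" --pt "0 0 0 0 1" --pt "0 0 0 0 1" --pt "0 0 0 0 1" --pt "0 0 0 0 1" --pt "0 0 0 0 1" --pt "0 0 0 0 1" --pt "0 0 0 0 1"

```text
clock: 20.2
tcp_pos: [0.5733, 0.0431, 0.1634]
orientation: [0.55, -0.446, 0.549, 0.445]
wrist_force: [7.0, -1.7, -2.0]
finger_gap: 0.0093
```

```bash
python3 st.py; python3 - <<'E'
from h import *
W=np.array([.5547,-.137])
for k in range(3):
  for c in("scene","top"):
    p=optics.read_camera(c)
    for n,z in(('tab',.175),('half_mark',.16),('pointer',.168)):
      for q in models.pinpoint(n,p)[:1]: print(c,n,np.round(q['location'],1),round(q['conf'],2),pix2z(p,q['location'],z).round(4))
E
python3 st.py
```

```text
t 20.2 tcp [0.5733 0.0431 0.1634] psi 2.9338 j6 -1.427 F [ 7.  -1.7 -2. ] T [-0.31 -1.31  0.15] gap 0.009271478324189146 down [ 0.003 -0.    -1.   ]
scene tab [326.2 202.9] 0.59 [0.5747 0.0519 0.175 ]
scene half_mark [325.5 207.6] 0.75 [0.575  0.0499 0.16  ]
scene pointer [313.8 157.8] 0.56 [ 0.4913 -0.1152  0.168 ]
top tab [310.4 169.1] 0.49 [0.5778 0.0442 0.175 ]
top half_mark [309.3 172.7] 0.67 [0.5699 0.0479 0.16  ]
top pointer [363.3 202.9] 0.76 [ 0.4813 -0.1125  0.168 ]
scene tab [323.2 202.2] 0.81 [0.5787 0.0462 0.175 ]
scene half_mark [323.5 205.1] 0.8 [0.5736 0.0405 0.16  ]
scene pointer [316.2 157.9] 0.91 [ 0.4866 -0.1113  0.168 ]
top tab [311.6 170.7] 0.57 [0.5731 0.0406 0.175 ]
top half_mark [311.  172.2] 0.77 [0.5715 0.0428 0.16  ]
top pointer [370.2 202.4] 0.9 [ 0.4831 -0.1326  0.168 ]
scene tab [325.6 202.8] 0.56 [0.5756 0.0509 0.175 ]
scene half_mark [323.9 205.9] 0.79 [0.5745 0.0432 0.16  ]
scene pointer [318.2 157.2] 0.63 [ 0.4806 -0.1109  0.168 ]
top tab [310.4 170.9] 0.53 [0.5724 0.0441 0.175 ]
top half_mark [307.2 171.1] 0.93 [0.5746 0.0542 0.16  ]
top pointer [367.5 200.7] 0.64 [ 0.488  -0.1247  0.168 ]
t 21.4 tcp [0.5733 0.0431 0.1634] psi 2.9337 j6 -1.427 F [ 7.5 -0.3 -2.5] T [-0.29 -1.35  0.04] gap 0.009506282446321204 down [ 0.003 -0.    -1.   ]
```

```bash
python3 - <<'E'
from h import *
p=optics.read_camera("top");cv2.imwrite('pics/t7.png',cv2.resize(p["pixels"][110:240,180:470],None,fx=2.7,fy=2.7))
E
```

```text
(no output)
```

View pics/t7.png

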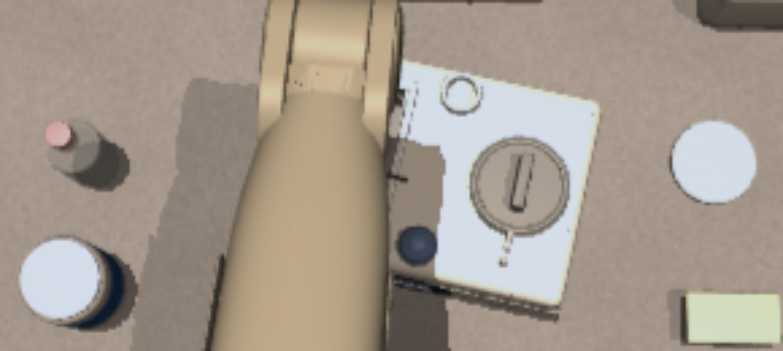

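The picture shows the pointer (zoom 508,240) in line with the peg (503,262). The cap, collar, bottles, lid and stand are where they were. I hand in the job.

```bash
python3 -c "
from workcell import order
print(order.hand_in())"
```

```text
the job is handed in; nothing more can be done
None
```

The job is handed in, with the wheel left at the peg and the gripper still holding the shutter about half open. No verdict was reported.

- **Wheel:** I gripped the bar across the hub and turned it about 2.6 rad clockwise in one grasp, with the shutter still shut. After I let go, the top picture showed the pointer in line with the peg. The bar's measured angle agreed with the steriliser's to about 0.01 rad.
- **Shutter:** I gripped the tab and slid it 29.7 mm from shut. The wrist force is about 7.2–7.5 N, close to the 7.5 N expected at half, and the tool stayed still over the last second before hand-in. The networks' tab positions lie within about 8 mm of the half mark along the slide, scattered around it.
- **Other things:** The cap, collar, water bottle, tin, lid and stand look unmoved in the last top picture. The arm hid the baby bottle there; I last saw it standing in the view taken just before I closed on the tab, and nothing went near it after that.

**Checks that disagreed:** The networks' pointer readings vary by up to about 0.25 rad between shots. Single scene-camera readings put the pointer about 0.15–0.2 rad past the peg. I went by the top picture and the gripper's own angle, which agree with each other.

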